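Nest the tall measure in the pan, handles apart

ROBOT

A 7-joint arm with a two-finger parallel gripper is mounted at the origin on the work surface. World frame = base frame: x ahead of the robot, y to its left, z up, the work surface at z = 0. Lengths are in m, angles in rad, forces in N, time in s.
With the tool pointing down it reaches from about 0.4 to 0.875 m from the base axis. Payload 19.3 kg.
Tool frame: the origin (TCP) lies midway between the tips of the shut fingers; the grasp point (between the pads) lies 19 mm behind it; z points along the fingers, y is the line along which they close (so a half turn about z gives the same grasp; the last joint's range is limited). The gripper opens to 85 mm and grips with 20 to 120 N. Pads are 22 mm wide; open, the fingers measure 114 mm over their backs; the gripper's body (76 mm by 85 mm) begins 54 mm behind the grasp point. The pads swing forward as they close: fully open they stand 13 mm farther back than shut.
Start: joints at [1.049, 0.521, -0.036, 1.599, 0.021, 1.021, -0.113], TCP at [0.273, -0.562, 0.231] pointing down, gripper open.
Joint ranges: [-2.91, 2.91], [-0.3, 2.13], [-1.5, 1.42], [0.17, 2.43], [-1.26, 4.41], [0.16, 1.93], [-2.52, 2.52]. Speed limits (rad/s): [1.89, 1.89, 2.39, 2.39, 3.01, 3.01, 3.01].

INTERFACE

Orientations are given as [roll, pitch, yaw] about the fixed x, y, z axes, in that order (R = Rz(yaw) Ry(pitch) Rx(roll)).
In Python, from workcell import bot gives the robot as it stands.
- The arm moves only by the tool move_arm, never from a script. Its argument "moves" is a list that holds one entry, the list of rows, each a list of 7 numbers: the opening, from 0 (shut) to 1 (fully open), then the shift along the tool's x, y, z in units of 1000 mm (1.0 is 1000 mm), then the turn, a rotation vector about the tool's x, y, z in units of 2 pi rad (1.0 is 2 pi rad). A call has 1 to 5 rows; each row is the pose to reach, as a shift and turn from the pose commanded when the call began, along the tool's axes at that moment, turning the shorter way round; what a row does not reach only later rows make up. A row lasts 1/10 s, in which the tool goes at most 50 mm and 8.59 degrees, less where a joint would pass 70% of its speed; a pose out of reach is approached as far as the arm can. A call with a number of a shift or a turn outside -1 to 1 is refused whole. A call with a gripper value outside its range is refused whole. The fingers move at their own pace and stop on an object; "force" is the grip in N (left out, the last holds). Time passes only in rows, so rows that repeat a pose let the fingers close. It gives the time, the measured TCP pose, the force, the opening and the grip force at its end, in the units of the state.
- bot.observe(): the state, without advancing time (a new reading comes with each control period).
- bot.grab_frame(name): name is "side" or "top"; returns the picture (384x512x3 uint8, red, green, blue); there is no depth.
- bot.camera_params(name): a dict with "vertical_fov" (degrees; the focal length in pixels is half the picture's height over the tangent of half this angle, whatever the lens; pixels are square), "cx", "cy" (the principal point, pixels), "R" (3x3) and "t" (3): a world point X has camera coordinates R X + t. Camera axes: x right, y down, z forward; pixel columns grow to the right and rows downward; lengths in m; the calibration is good to about 2 mm. A picture is of the moment at which its call begins. camera_params takes no time and is no camera call.
- bot.job_done(): hands the job in; it is judged then, once.
The state is a dict: "clock": time; "qpos": joint angles; "qd": joint speeds; "joint_efforts": joint torques, N m; "position": TCP position; "tool_rot": TCP orientation; "force": force on the tool from outside, world axes, zero at the start; "moment": the same for the moment, N m; "grip_width": finger opening in m; "finger_force": force on a finger pad.
Only numpy, scipy, OpenCV 4.12 (cv2) and the standard library are available. Lean on these libraries where they do the work, as an engineer would, in place of code of your own. Each camera call takes 0.05 s, during which the arm holds its last target. There are 200 camera calls.

TASK

Clear up the filling bench: stand the tall narrow steel measure upright inside the wide steel pan, fully down on the pan's floor, with its handle turned at least about a quarter turn away from the pan's handle so that the two clear each other. Lower it in gently, do not drop it; the pan stays upright about where it is, and the squat measure is left standing where it is.

Things in the scene. Friction and masses are not known exactly. Their poses are not given: they have to be found in the camera images.
- measure_mid (a point): Centre (on axis, half-way up, 57.5 over the underside) of the loose tall measure: open steel cylinder, outside diameter 64, height 115, wall 3, about 0.2 kg. z up its axis, x out along its handle: level bar 16 wide, 8 thick, 85 over the underside, ending 135 from the axis; elsewhere the wall is bare. Grip it from above across its diameter, square to the handle, about 95 over the underside.
- measure_handle (a point): Outer end of the tall measure's handle, 135 from the measure's axis and 85 above its underside; axes as the measure's.
- pan: Wide loose steel pan, outside diameter 100, inside 94, height 60, floor 5 thick, about 0.6 kg. Origin: centre of its underside; z up, x along its handle. The straight handle (16 wide, 8 thick) leaves the wall 49 up and rises outwards at 30 degrees, ending 145 from the axis and 105 up: a measure whose handle lies over it cannot reach the floor.
- squat: Bystander: the squat steel measure, outside diameter 66, height 45, level handle 34 up that ends 135 from its axis. Origin at the centre of its underside, x along its handle. It and the tall measure may stand on either side of the pan. (Unlisted and out of the way: an amber bottle, 180 high, at the far left of the bench, and a fixed crate of white bottles, 190 high, at the far right.)
Things that resemble listed ones, but are neither listed nor needed, are in the scene too. What is shaped like the part that bears measure_mid but orange or red is not meant.

How it is judged:
By the outcome, as a careful person would: the job done as asked, in the order asked, and still so for the second after the job is handed in, with the robot touching nothing.
It also fails if it takes over 35 s, if anything falls off the work surface, if the arm or the gripper's body presses on something with over 40 N, if the wrist force passes 120 N, or if a joint passes its speed limit or range.

## Working session

There is one attempt and no reset: what is moved stays moved. The work goes in short steps, Python scripts to look and compute and a tool call to move; the robot and the scene stay as the last step left them, time stands still between calls to the robot, and variables do not carry over. Pictures are saved under pics/ and viewed, at most 10 in all, crops included, and the job is handed in when it is done.

Besides the shell and the picture viewer there is one more tool, called after "Emit:" as name(argument=value, ...), one argument or row to a line, values as JSON. move_arm: Moves the arm, as the interface text tells. Shifts and turns lie within -1 to 1; 1 stands for 1000 mm of shift or 2 pi rad of turn. Its arguments: {"type":"object","properties":{"moves":{"type":"array"},"force":{"type":"number"}},"required":["moves"]}

```bash
mkdir -p pics
python3 - <<'E'
from workcell import bot
import cv2
for n in("side","top"):
    p=bot.camera_params(n);print(n,p)
    cv2.imwrite(f"pics/{n}0.png",cv2.resize(bot.grab_frame(n)[:,:,::-1],(800,600),interpolation=cv2.INTER_CUBIC))
s=bot.observe();print(s)
E
```

```text
side {'vertical_fov': 52.22521104736411, 'cx': 250.45618704933318, 'cy': 195.1027328926659, 'R': array([[-0.73521201, -0.6778052 ,  0.00658837],
       [-0.39441201,  0.41987151, -0.81740265],
       [ 0.5512735 , -0.60356277, -0.57602908]]), 't': array([0.43967772, 0.23321043, 0.89324687])}
top {'vertical_fov': 54.99247698700268, 'cx': 254.38591357541458, 'cy': 194.39921771512638, 'R': array([[ 0.02168712, -0.99930262,  0.03039645],
       [-0.99334592, -0.02497764, -0.11242778],
       [ 0.11310861, -0.02775596, -0.99319487]]), 't': array([0.05346757, 0.51134023, 0.87787203])}
{'clock': 0.1, 'qpos': array([ 1.0487679 ,  0.52195696, -0.03632553,  1.59989736,  0.02121586,
        1.02106661, -0.11278637]), 'qd': array([ 0.0010981 , -0.0019006 ,  0.0011708 , -0.00278564, -0.0005877 ,
       -0.00089505, -0.00154686]), 'joint_efforts': array([ 3.35004850e-03, -9.28481770e+01,  1.98381163e+00, -3.70529616e+01,
        1.81412202e-02,  5.26465155e-03,  4.62175467e-05]), 'position': array([ 0.27273456, -0.56205969,  0.23080092]), 'tool_rot': array([-3.14065297e+00,  7.73649804e-05,  4.51836789e-01]), 'force': array([ 0.14598513, -0.38752733, -0.39825766]), 'moment': array([0.0385383 , 0.01577461, 0.05928325]), 'finger_force': 0.0, 'grip_width': 0.08554390000605393}
```

View pics/top0.png

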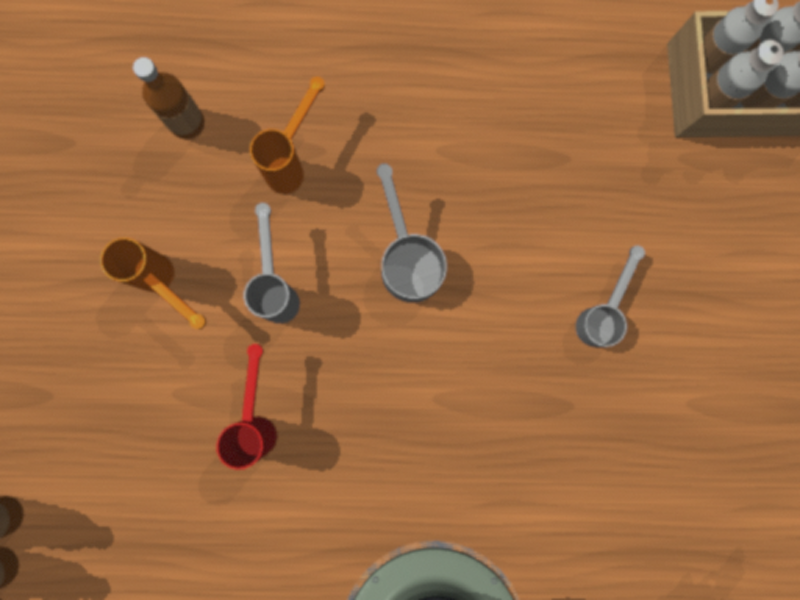

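View pics/side0.png

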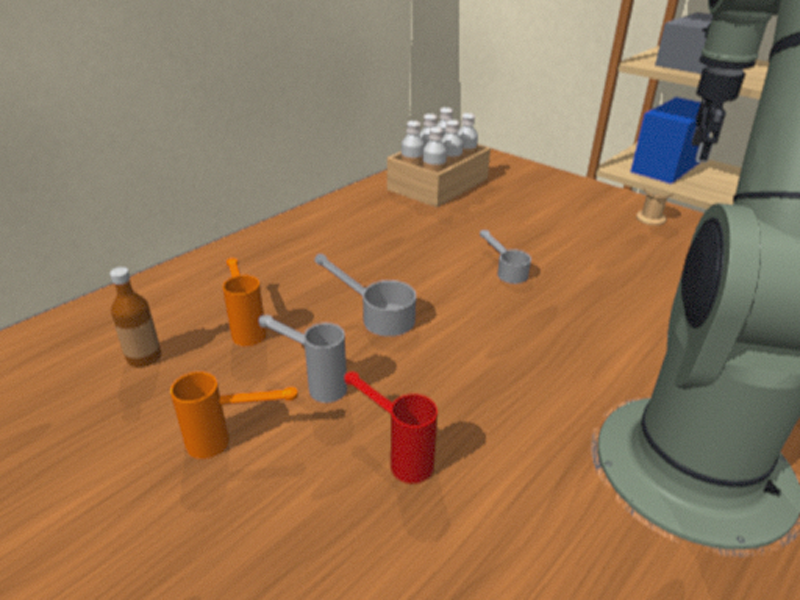

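Candidates (800x600 top view):
- Steel tall cylinder at (267,297).
- Red cylinder at (241,445).
- Orange cylinders at (273,150) and (125,260).
- Squat steel measure at (603,326).

The steel one at (267,297) fits: it is tall in the side view at (325,360) and isn't red or orange. The pan is at (413,267) with its handle towards (385,172). I'll confirm this in enlarged crops.

Run:
```python
import cv2
from workcell import bot
for n,(x,y) in (("top",(140,95)),("side",(140,150))):
    f=bot.grab_frame(n)[y:y+120,x:x+160,::-1]
    cv2.imwrite(f"pics/{n}crop.png",cv2.resize(f,(800,600),interpolation=cv2.INTER_CUBIC))
```

```text
(no output)
```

View pics/topcrop.png

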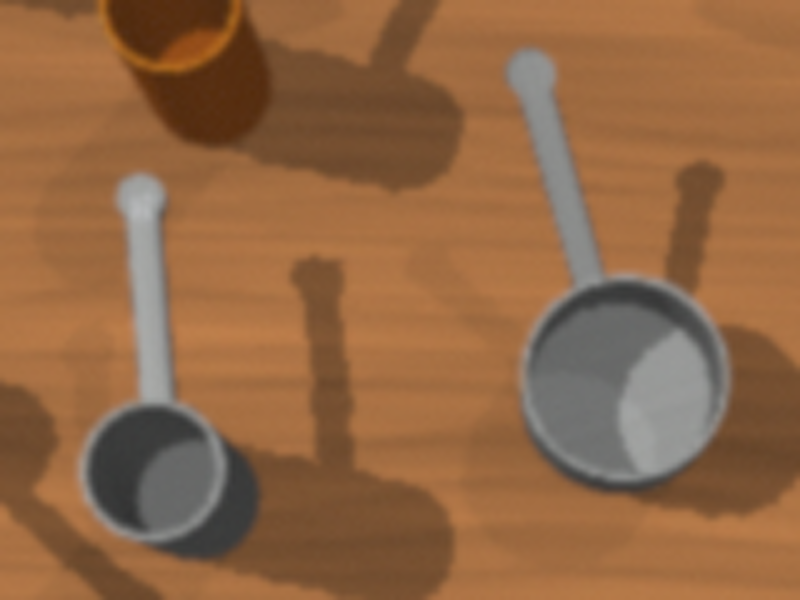

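View pics/sidecrop.png

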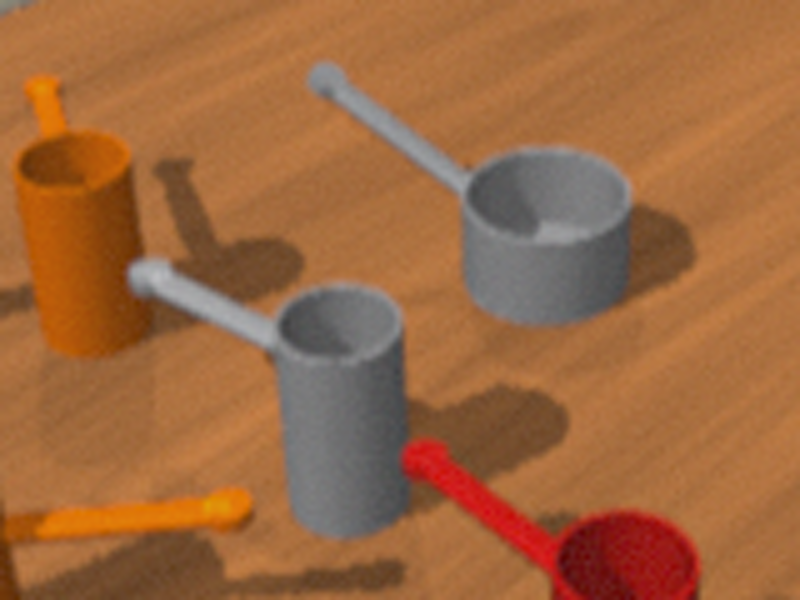

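The top crop shows the steel tall measure: rim centre (154,471), handle end (141,193). The pan's rim centre is at (626,379) and its handle end at (531,72). In the side crop the tall rim is at (340,324) with its knob at (150,277), and the pan rim is at (547,195) with its knob at (325,78). This confirms it as the tall steel measure.

```bash
cat > h.py <<'E'
from workcell import bot
import numpy as np
OFF={"top":(140,95),"side":(140,150)}
def ray(n,u,v):
    p=bot.camera_params(n); f=192/np.tan(np.radians(p["vertical_fov"]/2))
    d=p["R"].T@np.array([(u-p["cx"])/f,(v-p["cy"])/f,1]); return -p["R"].T@p["t"],d
def plane(n,u,v,z):
    o,d=ray(n,u,v); return o+d*(z-o[2])/d[2]
def crop(n,u,v): return (u+.5)/5-.5+OFF[n][0],(v+.5)/5-.5+OFF[n][1]
def tri(rays):
    A=0;b=0
    for o,d in rays:
        d=d/np.linalg.norm(d);P=np.eye(3)-np.outer(d,d);A=A+P;b=b+P@o
    return np.linalg.solve(A,b)
E
python3 - <<'E'
from h import *
np.set_printoptions(precision=4,suppress=True)
for k,t,s,z in (("tallrim",(154,471),(340,324),.115),("tallknob",(141,193),(150,277),.089),("panrim",(626,379),(547,195),.060),("panknob",(531,72),(325,78),.105)):
    a,b=crop("top",*t),crop("side",*s)
    print(k,plane("top",*a,z),plane("side",*b,z),tri([ray("top",*a),ray("side",*b)]))
for k,(l,r),y,z in(("tall",(82,227),471,.115),("pan",(522,730),379,.06)):
    print(k,np.linalg.norm(plane("top",*crop("top",l,y),z)-plane("top",*crop("top",r,y),z)))
q=plane("top",602/800*512,326/600*384,.045);print("squat",q)
print("red",plane("top",241*.64,445*.64,.115),plane("top",255*.64,351*.64,.085))
E
```

```text
tallrim [0.5078 0.2535 0.115 ] [0.5056 0.255  0.115 ] [0.5078 0.2536 0.1131]
tallknob [0.6406 0.2708 0.089 ] [0.6335 0.2747 0.089 ] [0.6411 0.2711 0.0836]
panrim [0.5646 0.0427 0.06  ] [0.5629 0.045  0.06  ] [0.565  0.0426 0.0578]
panknob [0.6987 0.0917 0.105 ] [0.6978 0.0934 0.105 ] [0.6993 0.0918 0.1036]
tall 0.06358426334835111
pan 0.09948101090083873
squat [ 0.4812 -0.2523  0.045 ]
red [0.2999 0.2781 0.115 ] [0.4294 0.2718 0.085 ]
```

Add to h.py:
```python
from scipy.spatial.transform import Rotation as Ro
def plan(*wps):
    s=bot.observe();R=Ro.from_euler("xyz",s["tool_rot"])
    print("clk %.2f pos %s rpy %s f %s grip %.4f ff %.1f"%(s["clock"],s["position"].round(4),np.degrees(s["tool_rot"]).round(2),s["force"].round(1),s["grip_width"],s["finger_force"]),"q",s["qpos"].round(2))
    for x,y,z,yaw in wps:
        print((R.inv().apply(np.array([x,y,z])-s["position"])).round(4),((R.inv()*Ro.from_euler("xyz",[np.pi,0,np.radians(yaw)])).as_rotvec()/2/np.pi).round(4))
```

```text
(no output)
```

Emit:
move_arm(
  moves=[
    [[1,0.362,-0.227,-0.019,0,0,-0.449],[1,0.362,-0.227,-0.019,0,0,-0.449],[1,0.362,-0.227,-0.019,0,0,-0.449],[1,0.362,-0.227,-0.019,0,0,-0.449],[1,0.362,-0.227,-0.019,0,0,-0.449]],
  ],
  force=40,
)

```text
clock: 0.7
position: [0.4059, -0.3488, 0.2426]
tool_rot: [3.141, 0.0, 1.208]
force: [1.3, -0.5, 0.3]
grip_width: 0.0852
finger_force: 0.0
```

```bash
python3 -c "
from h import *
plan((.5,-.1,.25,187.5),(.5,.2,.25,187.5),(.507,.254,.18,187.5))"
```

```text
clk 0.70 pos [ 0.4059 -0.3488  0.2426] rpy [1.7999e+02 1.0000e-02 6.9200e+01] f [ 1.3 -0.5  0.3] grip 0.0852 ff 0.0 q [ 0.81  0.38 -0.28  1.81  0.12  0.97  0.12]
[ 0.2659 -0.0004 -0.0075] [-0.      0.     -0.3286]
[ 0.5464 -0.1069 -0.0076] [-0.      0.     -0.3286]
[ 0.5994 -0.1195  0.0624] [-0.      0.     -0.3286]
```

Emit:
move_arm(
  moves=[
    [[1,0.266,0,-0.008,0,0,-0.329],[1,0.266,0,-0.008,0,0,-0.329],[1,0.546,-0.107,-0.008,0,0,-0.329],[1,0.546,-0.107,-0.008,0,0,-0.329],[1,0.546,-0.107,-0.008,0,0,-0.329]],
  ],
)

```text
clock: 1.2
position: [0.4612, -0.1068, 0.2472]
tool_rot: [3.142, 0.0, 1.958]
force: [1.7, 0.2, -0.5]
grip_width: 0.0851
finger_force: 0.0
```

```bash
python3 -c "
from h import *
plan((.5,.2,.25,187.5),(.507,.254,.18,187.5))"
```

```text
clk 1.20 pos [ 0.4612 -0.1068  0.2472] rpy [1.8000e+02 2.0000e-02 1.1217e+02] f [ 1.7  0.2 -0.5] grip 0.0851 ff 0.0 q [ 0.55  0.3  -0.54  1.95  0.19  0.95  0.3 ]
[ 0.2694  0.1517 -0.0029] [-0.000e+00  1.000e-04 -2.092e-01]
[0.3168 0.1786 0.0671] [-0.000e+00  1.000e-04 -2.092e-01]
```

Emit:
move_arm(
  moves=[
    [[1,0.269,0.152,-0.003,0,0,-0.209],[1,0.269,0.152,-0.003,0,0,-0.209],[1,0.269,0.152,-0.003,0,0,-0.209],[1,0.269,0.152,-0.003,0,0,-0.209],[1,0.269,0.152,-0.003,0,0,-0.209]],
  ],
)

```text
clock: 1.7
position: [0.4945, 0.1409, 0.2497]
tool_rot: [3.142, 0.001, 2.707]
force: [1.2, -0.8, 0.2]
grip_width: 0.0858
finger_force: 0.0
```

```bash
python3 -c "
from h import *
plan((.5,.2,.25,187.5),(.507,.254,.18,187.5))"
```

```text
clk 1.70 pos [0.4945 0.1409 0.2497] rpy [1.8000e+02 3.0000e-02 1.5512e+02] f [ 1.2 -0.8  0.2] grip 0.0858 ff 0.0 q [ 0.19  0.41 -0.77  1.84  0.33  1.02  0.43]
[ 0.0199  0.0559 -0.0003] [-0.      0.0001 -0.0899]
[0.0363 0.1078 0.0697] [-0.      0.0001 -0.0899]
```

Emit:
move_arm(
  moves=[
    [[1,0.036,0.108,0.03,0,0,-0.09],[1,0.036,0.108,0.06,0,0,-0.09],[1,0.036,0.108,0.07,0,0,-0.09],[1,0.036,0.108,0.07,0,0,-0.09],[1,0.036,0.108,0.07,0,0,-0.09]],
  ],
)

```text
clock: 2.2
position: [0.5074, 0.2527, 0.1784]
tool_rot: [3.141, -0.002, -3.013]
force: [0.3, 0.1, 0.2]
grip_width: 0.0854
finger_force: 0.0
```

```bash
python3 -c "
from h import *
plan((.507,.254,.13,187.5),(.507,.254,.074,187.5))"
```

```text
clk 2.20 pos [0.5074 0.2527 0.1784] rpy [ 1.7998e+02 -1.2000e-01 -1.7261e+02] f [0.3 0.1 0.2] grip 0.0854 ff 0.0 q [ 0.02  0.62 -0.84  1.78  0.54  1.    0.66]
[0.0001 0.0013 0.0484] [ 0.     -0.0003 -0.0003]
[-0.      0.0013  0.1044] [ 0.     -0.0003 -0.0003]
```

Positioned above it, so I'll look before descending.

Run:
```python
import cv2
from workcell import bot
f=bot.grab_frame("side")[110:290,110:350,::-1]
cv2.imwrite("pics/s2.png",cv2.resize(f,(800,600),interpolation=cv2.INTER_CUBIC))
```

```text
(no output)
```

View pics/s2.png

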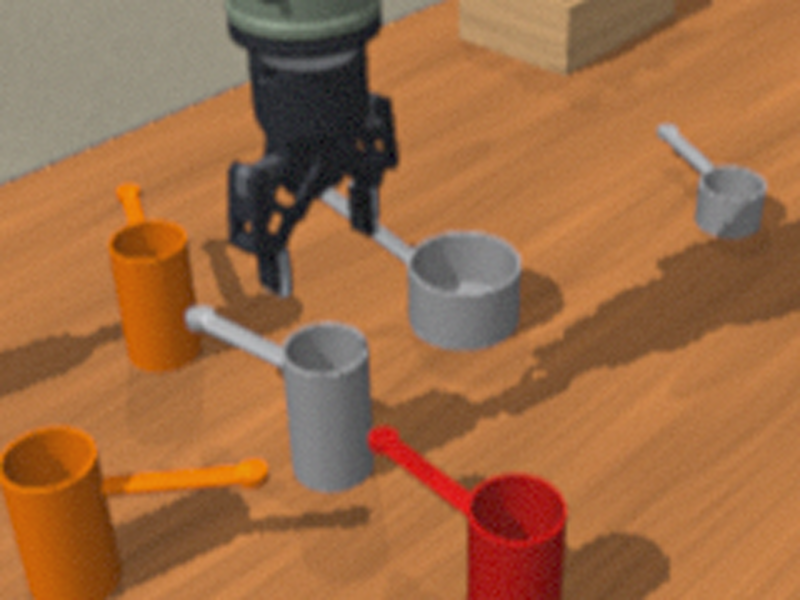

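The fingers, at (280,285) and (365,225), stand over the tall measure's rim at (327,350), square to its handle. Descending.

Emit:
move_arm(
  moves=[
    [[1,0,0.001,0.03,0,0,0],[1,0,0.001,0.055,0,0,0],[1,0,0.001,0.08,0,0,0],[1,0,0.001,0.105,0,0,0],[1,0,0.001,0.105,0,0,0]],
  ],
)

```text
clock: 2.75
position: [0.5072, 0.2516, 0.0728]
tool_rot: [-3.14, -0.002, -3.02]
force: [-0.4, 0.8, 0.1]
grip_width: 0.0852
finger_force: 0.0
```

Emit:
move_arm(
  moves=[
    [[0.6,0,0,0,0,0,0],[0.5,0,0,0,0,0,0],[0.5,0,0,0,0,0,0],[0.5,0,0,0,0,0,0],[0.5,0,0,0,0,0,0]],
  ],
  force=40,
)

```text
clock: 3.25
position: [0.5088, 0.2534, 0.0764]
tool_rot: [3.141, 0.003, -3.017]
force: [-0.8, -0.6, 7.1]
grip_width: 0.0641
finger_force: 43.3
```

```bash
python3 -c "
from h import *
plan((.507,.254,.23,187.5))"
```

```text
clk 3.25 pos [0.5088 0.2534 0.0764] rpy [ 1.7997e+02  1.4000e-01 -1.7288e+02] f [-0.8 -0.6  7.1] grip 0.0641 ff 43.3 q [-0.06  0.75 -0.74  1.84  0.68  0.82  0.54]
[ 0.0013  0.0009 -0.1536] [ 0.0001  0.0004 -0.0011]
```

Emit:
move_arm(
  moves=[
    [[0.5,0,0,-0.02,0,0,0],[0.5,0,0,-0.055,0,0,0],[0.5,0,0,-0.1,0,0,0],[0.5,0,0,-0.145,0,0,0],[0.5,0,0,-0.16,0,0,0]],
  ],
)

```text
clock: 3.75
position: [0.5088, 0.2541, 0.2399]
tool_rot: [3.14, 0.006, -3.017]
force: [-0.8, -0.6, -2.2]
grip_width: 0.0639
finger_force: 45.2
```

```bash
python3 -c "
from h import *
plan((.564,.0435,.23,85))"
```

```text
clk 3.75 pos [0.5088 0.2541 0.2399] rpy [ 179.9     0.34 -172.86] f [-0.8 -0.6 -2.2] grip 0.0639 ff 45.2 q [ 0.05  0.55 -0.89  1.72  0.47  1.1   0.71]
[-0.0285 -0.2159  0.0097] [0.0011 0.0004 0.2837]
```

Emit:
move_arm(
  moves=[
    [[0.5,-0.002,-0.015,0,0,0,0.018],[0.5,-0.005,-0.035,0,0,0,0.038],[0.5,-0.007,-0.056,0,0,0,0.06],[0.5,-0.01,-0.078,0,0,0,0.082],[0.5,-0.013,-0.1,0,0,0,0.104]],
  ],
)

```text
clock: 4.25
position: [0.5334, 0.1545, 0.2351]
tool_rot: [3.141, 0.001, 2.607]
force: [0.0, 0.2, -2.3]
grip_width: 0.0638
finger_force: 45.2
```

```bash
python3 -c "
from h import *
plan((.564,.0435,.235,85))"
```

```text
clk 4.25 pos [0.5334 0.1545 0.2351] rpy [1.7998e+02 4.0000e-02 1.4939e+02] f [ 0.   0.2 -2.3] grip 0.0638 ff 45.2 q [ 0.13  0.49 -0.72  1.76  0.37  1.04  0.31]
[-0.0829 -0.0799  0.0001] [1.000e-04 1.000e-04 1.788e-01]
```

Emit:
move_arm(
  moves=[
    [[0.5,-0.012,-0.012,0,0,0,0.022],[0.5,-0.025,-0.024,0,0,0,0.045],[0.5,-0.037,-0.036,0,0,0,0.068],[0.5,-0.049,-0.048,0,0,0,0.09],[0.5,-0.06,-0.058,0,0,0,0.112]],
  ],
)

```text
clock: 4.75
position: [0.5559, 0.0742, 0.235]
tool_rot: [3.141, 0.0, 1.903]
force: [0.3, 0.1, -2.4]
grip_width: 0.0644
finger_force: 45.2
```

```bash
python3 -c "
from h import *
plan((.564,.0435,.235,85))"
```

```text
clk 4.75 pos [0.5559 0.0742 0.235 ] rpy [1.7997e+02 2.0000e-02 1.0904e+02] f [ 0.3  0.1 -2.4] grip 0.0644 ff 45.2 q [ 0.16  0.46 -0.54  1.75  0.27  1.01 -0.15]
[-0.0316 -0.0024  0.    ] [0.0001 0.     0.0668]
```

Emit:
move_arm(
  moves=[
    [[0.5,-0.011,-0.001,0,0,0,0.022],[0.5,-0.022,-0.002,0,0,0,0.045],[0.5,-0.031,-0.002,0,0,0,0.067],[0.5,-0.031,-0.002,0,0,0,0.067],[0.5,-0.031,-0.002,0,0,0,0.067]],
  ],
)

```text
clock: 5.25
position: [0.5642, 0.0458, 0.2348]
tool_rot: [3.141, -0.0, 1.493]
force: [0.6, 0.1, -1.9]
grip_width: 0.064
finger_force: 45.2
```

Run:
```python
from h import *
import cv2
plan((.564,.0435,.19,85),(.564,.0435,.0815,85))
f=bot.grab_frame("side")[90:270,110:350,::-1]
cv2.imwrite("pics/s3.png",cv2.resize(f,(800,600),interpolation=cv2.INTER_CUBIC))
```

```text
clk 5.25 pos [0.5642 0.0458 0.2348] rpy [ 1.7998e+02 -2.0000e-02  8.5550e+01] f [ 0.6  0.1 -1.9] grip 0.0640 ff 45.2 q [ 0.14  0.45 -0.44  1.74  0.22  1.   -0.47]
[-0.0023  0.      0.0448] [ 0.0001 -0.      0.0015]
[-0.0023 -0.      0.1533] [ 0.0001 -0.      0.0015]
```

View pics/s3.png

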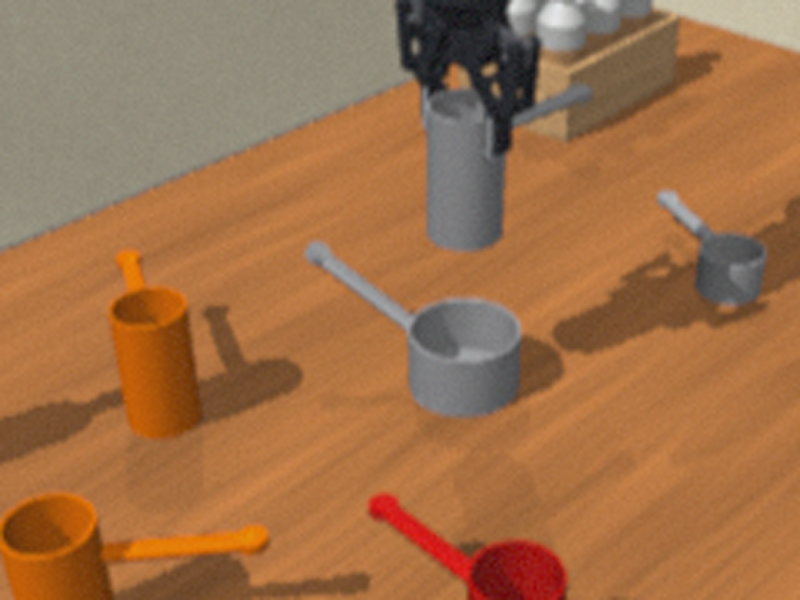

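The measure, upright at (465,170), hangs directly above the pan at (464,335), with its handle pointing right and away from the pan's handle. Lowering.

Emit:
move_arm(
  moves=[
    [[0.5,-0.002,0,0.02,0,0,0],[0.5,-0.002,0,0.04,0,0,0],[0.5,-0.002,0,0.06,0,0,0],[0.5,-0.002,0,0.08,0,0,0],[0.5,-0.002,0,0.095,0,0,0]],
  ],
)

```text
clock: 5.8
position: [0.5637, 0.0439, 0.1384]
tool_rot: [-3.141, -0.0, 1.492]
force: [-0.9, 0.4, -2.7]
grip_width: 0.0642
finger_force: 45.2
```

Emit:
move_arm(
  moves=[
    [[0.5,0,0,0.012,0,0,0],[0.5,0,0,0.022,0,0,0],[0.5,0,0,0.03,0,0,0],[0.5,0,0,0.037,0,0,0],[0.5,0,0,0.043,0,0,0]],
  ],
)

```text
clock: 6.3
position: [0.5643, 0.0434, 0.0962]
tool_rot: [3.141, -0.0, 1.489]
force: [0.2, 1.0, -1.7]
grip_width: 0.064
finger_force: 45.2
```

```bash
python3 -c "
from h import *
plan((.564,.0435,.0815,85))"
```

```text
clk 6.30 pos [0.5643 0.0434 0.0962] rpy [179.98  -0.    85.33] f [ 0.2  1.  -1.7] grip 0.0640 ff 45.2 q [ 0.09  0.63 -0.38  1.85  0.33  0.72 -0.56]
[ 0.0001 -0.0003  0.0147] [ 0.     -0.      0.0009]
```

Emit:
move_arm(
  moves=[
    [[0.5,0,0,0.003,0,0,0],[0.5,0,0,0.006,0,0,0],[0.5,0,0,0.008,0,0,0],[0.5,0,0,0.01,0,0,0],[0.5,0,0,0.01,0,0,0]],
  ],
)

```text
clock: 6.8
position: [0.5641, 0.0433, 0.0864]
tool_rot: [-3.141, -0.0, 1.489]
force: [-0.7, -0.3, -2.1]
grip_width: 0.0642
finger_force: 45.2
```

Emit:
move_arm(
  moves=[
    [[0.5,0,0,0.001,0,0,0],[0.5,0,0,0.002,0,0,0],[0.5,0,0,0.003,0,0,0],[0.5,0,0,0.003,0,0,0]],
  ],
)

```text
clock: 7.2
position: [0.5641, 0.0433, 0.0834]
tool_rot: [-3.141, 0.0, 1.489]
force: [-0.0, 0.6, -2.4]
grip_width: 0.0644
finger_force: 45.2
```

Emit:
move_arm(
  moves=[
    [[0.5,0,0,0.001,0,0,0],[0.5,0,0,0.002,0,0,0],[0.5,0,0,0.002,0,0,0]],
  ],
)

```text
clock: 7.5
position: [0.5642, 0.0434, 0.0815]
tool_rot: [3.142, -0.0, 1.489]
force: [-0.1, -0.8, -0.2]
grip_width: 0.0641
finger_force: 45.3
```

Emit:
move_arm(
  moves=[
    [[0.5,0,0,0.001,0,0,0],[0.5,0,0,0.002,0,0,0],[0.5,0,0,0.002,0,0,0]],
  ],
)

```text
clock: 7.8
position: [0.5651, 0.0436, 0.0808]
tool_rot: [3.139, -0.0, 1.489]
force: [-1.9, -0.0, 20.7]
grip_width: 0.0644
finger_force: 46.9
```

On the floor at z = 0.081, as expected. I'll ease off, then release.

Emit:
move_arm(
  moves=[
    [[0.5,0,0,-0.001,0,0,0],[0.5,0,0,-0.001,0,0,0],[0.7,0,0,-0.001,0,0,0],[0.85,0,0,-0.001,0,0,0],[1,0,0,-0.001,0,0,0]],
  ],
)

```text
clock: 8.3
position: [0.564, 0.0433, 0.0803]
tool_rot: [-3.141, 0.0, 1.489]
force: [-0.1, -0.1, 0.2]
grip_width: 0.0844
finger_force: 0.0
```

Emit:
move_arm(
  moves=[
    [[1,0,0,0,0,0,0],[1,0,0,0,0,0,0]],
  ],
)

```text
clock: 8.5
position: [0.5641, 0.0433, 0.0803]
tool_rot: [-3.141, 0.0, 1.489]
force: [-0.1, 0.2, 0.1]
grip_width: 0.0857
finger_force: 0.0
```

Run:
```python
from h import *
import cv2
plan()
f=bot.grab_frame("side")[110:290,110:350,::-1]
cv2.imwrite("pics/s4.png",cv2.resize(f,(800,600),interpolation=cv2.INTER_CUBIC))
```

```text
clk 8.50 pos [0.5641 0.0433 0.0803] rpy [-179.98    0.     85.32] f [-0.1  0.2  0.1] grip 0.0857 ff 0.0 q [ 0.08  0.65 -0.37  1.86  0.35  0.69 -0.57]
```

View pics/s4.png

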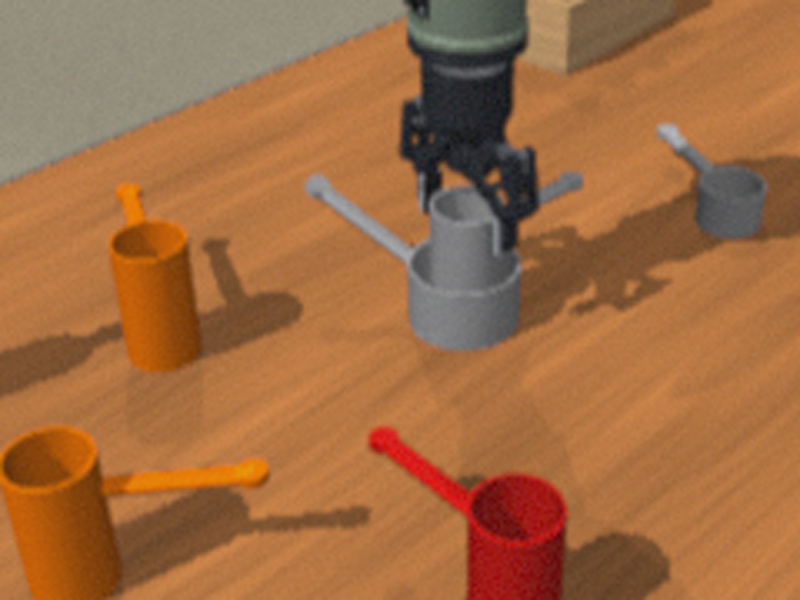

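The measure stands upright in the pan (rim at (465,205), pan at (464,290)). The fingers are open and the handles well apart. Retreating straight up.

Emit:
move_arm(
  moves=[
    [[1,0,0,-0.015,0,0,0],[1,0,0,-0.04,0,0,0],[1,0,0,-0.08,0,0,0],[1,0,0,-0.12,0,0,0],[1,0,0,-0.16,0,0,0]],
  ],
)

```text
clock: 9.05
position: [0.5638, 0.0435, 0.2433]
tool_rot: [3.141, -0.0, 1.489]
force: [0.5, -0.9, -0.4]
grip_width: 0.0856
finger_force: 0.0
```

Emit:
move_arm(
  moves=[
    [[1,-0.04,0,-0.02,0,0,0],[1,-0.09,0,-0.03,0,0,0],[1,-0.14,0,-0.03,0,0,0],[1,-0.18,0,-0.03,0,0,0],[1,-0.18,0,-0.03,0,0,0]],
  ],
)

```text
clock: 9.55
position: [0.5483, -0.1422, 0.2715]
tool_rot: [3.141, 0.002, 1.482]
force: [0.6, 0.7, -0.6]
grip_width: 0.0854
finger_force: 0.0
```

Run:
```python
from h import *
import cv2
plan()
a=bot.grab_frame("side")[110:290,110:350,::-1];b=bot.grab_frame("top")[80:260,130:370,::-1]
cv2.imwrite("pics/s5.png",np.hstack([cv2.resize(i,(400,300),interpolation=cv2.INTER_CUBIC) for i in(a,b)]))
```

```text
clk 9.55 pos [ 0.5483 -0.1422  0.2715] rpy [1.7998e+02 1.3000e-01 8.4900e+01] f [ 0.6  0.7 -0.6] grip 0.0854 ff 0.0 q [ 0.44  0.41 -0.4   1.7   0.18  1.07 -0.1 ]
```

View pics/s5.png

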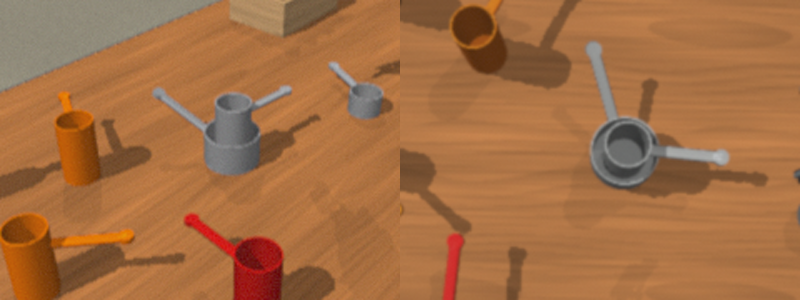

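The measure stands upright and fully down in the pan. In the top view, its handle at (722,157) is about 115° from the pan's at (594,50). The squat measure is untouched and the gripper is clear.

```bash
python3 -c "
from workcell import bot
print(bot.job_done())"
```

```text
the job is handed in; nothing more can be done
None
```

The tall steel measure stands upright on the pan's floor, its handle about 115° from the pan's; the pan and squat measure show no sign of having moved, and I handed the job in after about 10 s of robot time.

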